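# Dock the jam board on the buffet rail and lock it

### The job

The jam board has been refilled: push it back into its dock on the counter, at one end and then at the other, until the rod along its rear edge has gone past both sprung rollers and lies flat against the rail over its whole length, then press the red locking knob fully down. Push gently, never with more than about 20 N: the jam cups must stay standing on the board. Leave the honey jar, the salt mill and the mug alone.

Things in the scene. Friction and masses are not known exactly. Their poses are not given: they have to be found in the camera images.
- board: loose lacquered beech board carrying three jam cups: 380 mm long (y), 115 mm deep (x), 20 mm high, about 0.7 kg, sliding easily. Origin at the centre of its underside; x points from the flat wooden front edge (x = -57.5 mm) to the rear edge (+57.5 mm), z up. Along the rear edge runs a 9 mm steel rod, its top 19 mm high, with a 12 mm gap between rod and wood
- push_left (a point): middle of the height of the board's front edge (10 mm up), 140 mm to the left of its middle, straight before the left roller when docked; x from front edge to rear edge
- push_right (a point): the same, 140 mm to the right of the board's middle, before the right roller
- dock_base: aluminium strip screwed to the counter, 400 mm long (y), 8 mm high; x points the way the board is pushed home. The steel rail (400 mm long, 37 mm high) is clamped on it in slots; its stop face is parallel to y and lies anywhere from 9 mm before to 9 mm behind this origin. That setting changes from time to time, is not reported and must be felt
- catch_left (a point): on the strip, 140 mm left of its middle, on the counter at the mid setting of the stop face. Here a sprung roller hangs in the rail's lip (lip 29 mm up, 24 mm deep). The rod meets it 13 mm before home; a push straight before it must reach 6 to 11 N (in the board's middle about twice that), rising and then falling off as the rod slips past, some 6 mm before home
- catch_right (a point): the same for the right roller, 140 mm right of the middle. Once past, the roller holds that end; push on until it stands firm on the stop. Docked, the rod lies on the stop face, the board's origin is 57.5 mm before it, and the board's ends are even with the rail's within 35 mm. With the board askew one end may stop a few mm short until the other is in
- lock_pin (a joint): travel of the locking pin, 0 up, 0.008 m down. Red knob, 30 mm wide, at mid length of the rail, 15 mm before the true stop face; top 66 mm high when up. Pressed down (about 4 N) it stays, its 7 mm pin in the gap between rod and wood. If the board is not fully home the pin lands on rod or wood half way; pressed too early it bars the rod's way
- cup_red: jam portion cup with a red lid, 60 mm wide, 27 mm high, 30 g, standing loose on the board; origin at the centre of its underside, z up
- cup_orange: the same with an orange and white lid
- cup_violet: the same with a violet lid
- honey_jar: bystander: glass jar with a black lid, 63 mm wide, 94 mm high, off the rail's left end; origin at the centre of its underside
- mill: bystander: white salt mill with a grey top, 44 mm wide, 90 mm high, off the rail's right end; origin at the centre of its underside
- mug: bystander: white mug with grey-green dots, 78 mm wide without its handle, 93 mm high, to the right of the board; origin under its middle
Not all that is in view belongs to the job. Leave any black or blue look-alike of the cup_red alone. Leave any black look-alike of the cup_orange alone.

How it is judged:
At the end, for the whole second after the job is handed in: The locking knob is down by more than 6.5 mm of its 8 mm; the board lies flat on the counter with its rod home against the rail, parallel to it within 0.01 rad (4 mm over its length), its middle within 35 mm of the rail's middle along the rail, at rest; the three jam cups stand upright on it (value of joint lock_pin above 0.0065 m and angle between the x axis of board and the x axis of dock_base, either way round below 0.01 rad and x of board in the frame of dock_base between -0.0678 and -0.0465 m and y of board in the frame of dock_base between -0.035 and 0.035 m and height (world z) of board below 0.006 m and angle between each of cup_red, cup_orange, cup_violet's own z axis and vertical below 0.2 rad and z of cup_red in the frame of board between 0.015 and 0.025 m and z of cup_orange in the frame of board between 0.015 and 0.025 m and z of cup_violet in the frame of board between 0.015 and 0.025 m and linear speed of board below 0.01 m/s); the robot touches nothing.
It fails at once if the robot presses on the board with more than 22 N (contact force between any of the fingers, the arm and board above 22 N).
It fails at once if a jam cup tips over or falls off the board (angle between any of cup_red, cup_orange, cup_violet's own z axis and vertical above 0.5 rad or z of any of cup_red, cup_orange, cup_violet in the frame of board below 0.012 m).
It fails at once if the honey jar, the salt mill or the mug is moved by more than 15 mm or tipped (distance of any of honey_jar, mill, mug from where it was at the start of the episode above 0.015 m or angle between any of honey_jar, mill, mug's own z axis and vertical above 0.2 rad).
It also fails if it takes over 72 s, if anything falls off the work surface, if the arm or the gripper's body presses on something with over 40 N, if the wrist force passes 120 N, or if a joint passes its speed limit or range.

### The arm

A 6-joint arm with a two-finger parallel gripper is mounted at the origin on a cart in front of the work surface, level with it; the furniture and walls round the work are solid. World frame = base frame: x ahead of the robot, y to its left, z up, the work surface at z = 0. Lengths are in m, angles in rad, forces in N, time in s.
With the tool pointing down it reaches from about 0.425 to 0.95 m from the base axis. Payload 3.5 kg.
Tool frame: the origin (TCP) lies midway between the tips of the shut fingers; the grasp point (between the pads) lies 19 mm behind it; z points along the fingers, y is the line along which they close (so a half turn about z gives the same grasp; the last joint's range is limited). The gripper opens to 85 mm and grips with 20 to 120 N. Pads are 22 mm wide; open, the fingers measure 114 mm over their backs; the gripper's body (76 mm by 85 mm) begins 54 mm behind the grasp point. The pads swing forward as they close: fully open they stand 13 mm farther back than shut.
Start: joints at [1.122, 0.286, 1.577, -0, 1.279, -0.15], TCP at [0.199, 0.645, 0.231] pointing down, gripper open.
Joint ranges: [-2.77, 2.77], [-0.9, 2.22], [0.21, 2.48], [-1.53, 4.67], [0.24, 2.81], [-2.84, 2.84]. Speed limits (rad/s): [2.79, 2.79, 3.14, 3.14, 3.14, 3.14].

### API

Orientations are given as a unit quaternion [x, y, z, w].
In Python, from plant import get_state, read_camera, ctrl gives the robot as it stands.
- The arm moves only by the shell command python3 -m crank 'ROWS' [FORCE]. ROWS is JSON, a list of rows, each a list of 3 entries, a list of its own where there are three numbers: the shift along the tool's x, y, z in mm, then the turn about the tool's z in degrees, then the closure in counts, from 0 (fully open) to 255 (shut). In form: [[[tx, ty, tz], yaw, claw], ...]. A call has 1 to 10 rows; each row is the pose to reach, as a shift and turn from the pose commanded when the call began, along the tool's axes at that moment; what a row does not reach only later rows make up. A row lasts 1/10 s, in which the tool goes at most 50 mm and 8.59 degrees, less where a joint would pass 70% of its speed; a pose out of reach is approached as far as the arm can. A call with a gripper value outside its range is refused whole. The fingers move at their own pace and stop on an object; FORCE is the grip in N (left out, the last holds). Time passes only in rows, so rows that repeat a pose let the fingers close. It gives the time, the measured TCP pose, the force, the opening and the grip force at its end, in the units of the state.
- get_state(): the state, without advancing time (a new reading comes with each control period).
- read_camera(name): name is "scene" or "side" or "wrist"; returns a dict with "frame" (400x640x3 uint8, blue, green, red), "range_z" (400x640 float32, m along the optical axis (not along the pixel's ray), 0 where there is no reading), "vfov" (degrees; the focal length in pixels is half the picture's height over the tangent of half this angle, whatever the lens; pixels are square), "cx", "cy" (the principal point, pixels), "origin" and "orientation" of the camera in the world. Camera axes: x right, y down, z forward; pixel columns grow to the right and rows downward; lengths in m; the calibration is good to about 2 mm. A picture is of the moment at which its call begins.
- ctrl.sign_off(): hands the job in; it is judged then, once.
The state is a dict: "time": time; "qpos": joint angles; "dq": joint speeds; "joint_efforts": joint torques, N m; "eef_pos": TCP position; "tcp_rot": TCP orientation; "contact_force": force on the tool from outside, world axes, zero at the start; "wrist_torque": the same for the moment, N m; "opening": opening from 0.0 (shut) to 1.0 (fully open); "finger_force": force on a finger pad.
Only numpy, scipy, OpenCV 4.12 (cv2) and the standard library are available. Lean on these libraries where they do the work, as an engineer would, in place of code of your own. Each camera call takes 0.05 s, during which the arm holds its last target. There are 200 camera calls.

## Working session

There is one attempt and no reset: what is moved stays moved. The work goes in short steps, Python scripts to look and compute and a shell command to move; the robot and the scene stay as the last step left them, time stands still between calls to the robot, and variables do not carry over. Pictures are saved under pics/ and viewed, at most 10 in all, crops included, and the job is handed in when it is done.

```bash
mkdir -p pics; ls
python3 - <<'E'
from plant import get_state, read_camera
import cv2
for n in ("scene","side"):
    c=read_camera(n); cv2.imwrite(f"pics/{n}0.png",c["frame"]); print(n,c["vfov"],c["cx"],c["cy"],c["origin"],c["orientation"])
s=get_state(); print({k:s[k] for k in("time","eef_pos","tcp_rot","contact_force","opening")})
E
```

```text
pics
scene 49.07952153216377 315.851830651963 205.25060988142243 [-0.36591983 -0.84887871  0.60602177] [ 0.76247882 -0.34305866  0.22816227 -0.49887752]
side 48.102729742642794 328.49296966638695 191.92445576124933 [ 0.3724228  -0.82928522  0.69678987] [ 0.8867949  -0.11665542  0.05492675 -0.44381231]
{'time': 0.1, 'eef_pos': array([0.19840458, 0.64455656, 0.23006856]), 'tcp_rot': array([ 1.48829937e-01,  9.88862216e-01, -1.03009639e-03, -3.27511701e-04]), 'contact_force': array([ 0.61098831, -0.12753856,  0.63518899]), 'opening': 1.000620612256175}
```

View pics/scene0.png

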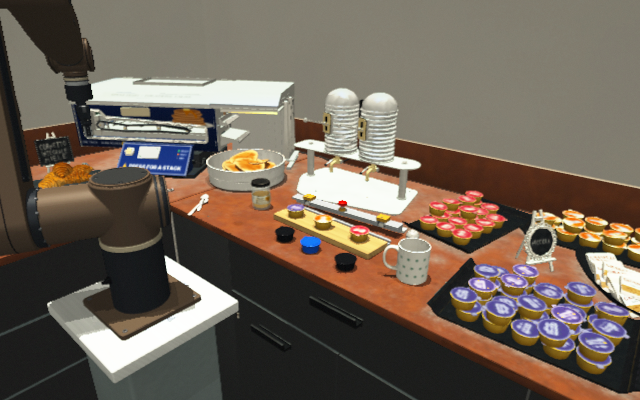

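View pics/side0.png

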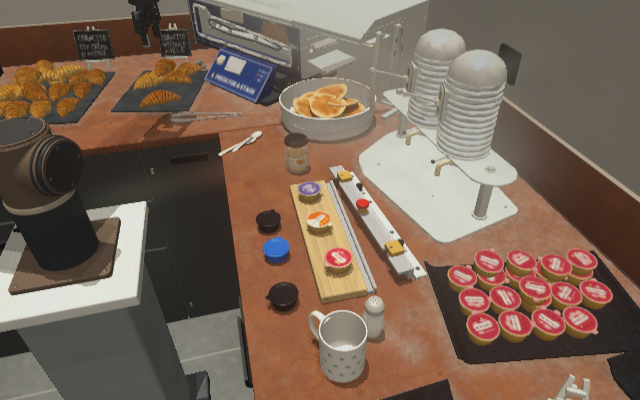

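The side view shows:
- **Board:** violet (309,190), orange (318,220) and red (338,260) cups stand on it.
- **Rail:** yellow roller housings at (345,176) and (394,247), red knob at (362,203).
- **Bystanders:** jar (297,155), mill (374,315), mug (342,345).
- **Look-alikes on the counter:** black (268,221), blue (276,249) and black (283,296).

Next I'll build a metric top view.

```bash
cat > h.py <<'E'
import numpy as np, cv2
from scipy.spatial.transform import Rotation as R
from plant import get_state, read_camera
def cloud(n):
    c=read_camera(n); z=c["range_z"]; f=200/np.tan(np.radians(c["vfov"]/2))
    v,u=np.mgrid[0:400,0:640]
    P=np.stack([(u-c["cx"])/f*z,(v-c["cy"])/f*z,z],-1)@R.from_quat(c["orientation"]).as_matrix().T+c["origin"]
    P[z==0]=np.nan
    return c["frame"],P
E
python3 - <<'E'
from h import *
# top view: col=(0.5-y)... image up=+x, left=+y, 1.25mm/px
W,H=800,480; x1,y1=0.95,0.5; s=800.
im=np.zeros((H,W,3),np.uint8); zb=np.full((H,W),-1.)
F,P=cloud("side")
np.save("side.npy",P)
F2=cv2.resize(F,None,fx=4,fy=4,interpolation=cv2.INTER_LINEAR)
P2=np.stack([cv2.resize(P[...,i],None,fx=4,fy=4,interpolation=cv2.INTER_NEAREST) for i in range(3)],-1)
P2=np.stack([cv2.resize(P[...,i].astype(np.float32),None,fx=4,fy=4) for i in range(3)],-1)
r=((x1-P2[...,0])*s); c=((y1-P2[...,1])*s)
ok=np.isfinite(r)&(r>=0)&(r<H)&(c>=0)&(c<W)&(P2[...,2]<0.2)
r=r[ok].astype(int);c=c[ok].astype(int);z=P2[...,2][ok];o=np.argsort(z)
im[r[o],c[o]]=F2[ok][o]
for k in range(10): cv2.putText(im,f"{0.5-k*.1:.1f}",(k*80,475),0,.4,(255,255,255)); cv2.line(im,(k*80,460),(k*80,465),(255,255,255))
for k in range(6): cv2.putText(im,f"{0.95-k*.1:.2f}",(0,k*80+5),0,.4,(255,255,255))
cv2.imwrite("pics/top.png",im)
hsv=cv2.cvtColor(F,cv2.COLOR_BGR2HSV)
for nm,(u,v) in dict(knob=(362,203),violet=(309,188),orange=(318,218),red=(338,258),rollL=(345,176),rollR=(394,247),jar=(297,140),mill=(374,303),mug=(342,322),wood=(325,285),wood2=(300,205),black1=(268,217),blue=(276,245),black2=(283,292)).items(): print(nm,P[v,u].round(3))
E
```

```text
knob [ 0.645 -0.079  0.069]
violet [0.548 0.035 0.049]
orange [ 0.542 -0.081  0.049]
red [ 0.552 -0.211  0.048]
rollL [0.647 0.062 0.048]
rollR [ 0.671 -0.214  0.05 ]
jar [0.552 0.192 0.095]
mill [ 0.57  -0.369  0.089]
mug [ 0.513 -0.372  0.061]
wood [ 0.514 -0.252  0.022]
wood2 [0.518 0.007 0.024]
black1 [ 0.437 -0.021  0.027]
blue [ 0.439 -0.121  0.028]
black2 [ 0.43  -0.253  0.029]
```

View pics/top.png

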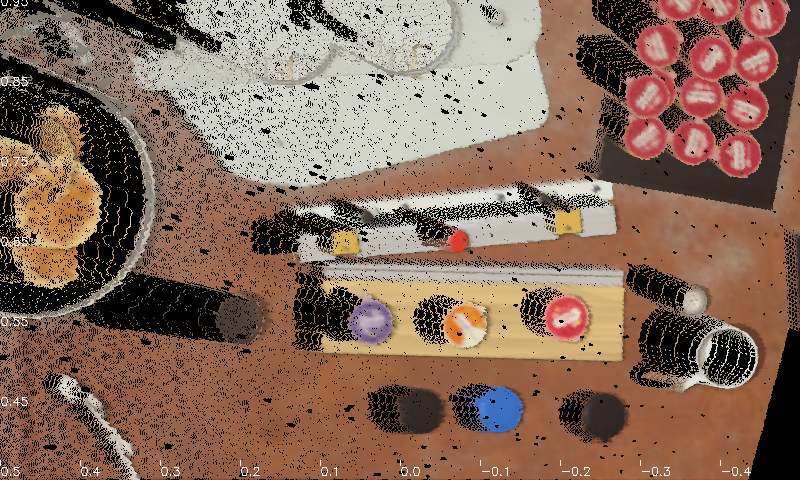

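The top view is clean. The rail is turned a few degrees against the board, and the front lane is clear between the board and the look-alike cups (x up to about 0.467). I'll fit the lines next.

```bash
cat > fit.py <<'E'
from h import *
def edge(P,zlo,zhi,ylo,yhi,xlo,xhi,side,n=24):
    m=(P[...,2]>zlo)&(P[...,2]<zhi)&(P[...,1]>ylo)&(P[...,1]<yhi)&(P[...,0]>xlo)&(P[...,0]<xhi)
    Q=P[m]; pts=[]
    for a,b in zip(np.linspace(ylo,yhi,n)[:-1],np.linspace(ylo,yhi,n)[1:]):
        q=Q[(Q[:,1]>=a)&(Q[:,1]<b)]
        if len(q)>8: pts.append(((a+b)/2,np.percentile(q[:,0],3 if side<0 else 97)))
    pts=np.array(pts); k=np.polyfit(*pts.T,1)
    for _ in range(3):
        r=pts[:,1]-np.polyval(k,pts[:,0]); g=abs(r)<max(.002,1.5*np.median(abs(r))); k=np.polyfit(*pts[g].T,1)
    return k,Q
if __name__=="__main__":
    P=np.load("side.npy")
    k,Q=edge(P,.017,.028,-.25,.09,.48,.60,-1); print("board front: x=%.4f at y=0, slope %.4f"%(k[1],k[0]))
    k,Q=edge(P,.014,.026,-.25,.09,.56,.63,1); print("board rear: x=%.4f slope %.4f"%(k[1],k[0]))
    m=(P[...,2]>.017)&(P[...,2]<.028)&(P[...,0]>.50)&(P[...,0]<.615)&(abs(P[...,1]+.07)<.3); print("board y",np.percentile(P[m][:,1],[0,.2,1,99,99.8,100]).round(3))
    for s in(-1,1):
        k,Q=edge(P,.031,.043,-.25,.12,.60,.75,s); print("rail top edge",s,k.round(4), "z",np.median(Q[:,2]).round(4),"y",np.percentile(Q[:,1],[.5,2,98,99.5]).round(3))
    for s in(-1,1):
        k,Q=edge(P,.004,.013,-.25,.12,.62,.76,s); print("strip edge",s,k.round(4),len(Q),"y",np.percentile(Q[:,1],[.5,99.5]).round(3))
    m=(P[...,2]>.055)&(P[...,2]<.075)&(abs(P[...,0]-.65)<.03)&(abs(P[...,1]+.08)<.03); q=P[m]; print("knob",q.mean(0).round(4),q.max(0).round(3),q.min(0).round(3))
    m=(P[...,2]>.033)&(P[...,2]<.043)&(P[...,1]>-.2)&(P[...,1]<-.12)&(P[...,0]>.6)&(P[...,0]<.72); q=P[m]; h,e=np.histogram(q[:,0],20); print(h,e.round(3))
    for nm,(x,y) in dict(mug=(.5,-.38),mill=(.58,-.36),jar=(.56,.2)).items():
        m=(P[...,2]>.03)&(P[...,2]<.12)&(abs(P[...,0]-x)<.07)&(abs(P[...,1]-y)<.055 if nm!='mug' else (P[...,1]<-.26)&(P[...,1]>-.45)&(P[...,0]<.55)); q=P[m]; print(nm,q.min(0).round(3),q.max(0).round(3))
E
python3 fit.py
```

```text
board front: x=0.5073 at y=0, slope 0.0248
board rear: x=0.6183 slope 0.0249
board y [-0.283 -0.28  -0.278  0.178  0.197  0.206]
rail top edge -1 [-0.0918  0.6329] z 0.0378 y [-0.249 -0.246  0.112  0.118]
rail top edge 1 [-0.0907  0.6678] z 0.0378 y [-0.249 -0.246  0.112  0.118]
strip edge -1 [-0.0571  0.6866] 966 y [-0.249  0.118]
strip edge 1 [0.1374 0.7509] 966 y [-0.249  0.118]
knob [ 0.6466 -0.0749  0.0653] [ 0.662 -0.057  0.07 ] [ 0.634 -0.086  0.056]
[14 24 37 36 36 30 27 23 25 24 27 25 21 13  0  0  0  0  0  1] [0.644 0.647 0.65  0.652 0.655 0.658 0.661 0.664 0.667 0.67  0.673 0.675
 0.678 0.681 0.684 0.687 0.69  0.693 0.696 0.699 0.701]
mug [ 0.435 -0.448  0.03 ] [ 0.543 -0.261  0.096]
mill [ 0.511 -0.415  0.03 ] [ 0.591 -0.351  0.096]
jar [0.518 0.168 0.03 ] [0.583 0.234 0.099]
```

```bash
python3 -m crank '[[[-304,-236,0],-22.4,255],[[-304,-236,0],-22.4,255],[[-304,-236,0],-22.4,255],[[-304,-236,0],-22.4,255],[[-304,-236,0],-22.4,255],[[-304,-236,0],-22.4,255],[[-304,-236,0],-22.4,255],[[-304,-236,0],-22.4,255],[[-304,-236,0],-22.4,255],[[-304,-236,0],-22.4,255]]'
```

```text
time: 1.15
eef_pos: [0.4198, 0.3296, 0.2311]
tcp_rot: [-0.045, 0.999, 0.0, -0.0]
contact_force: [0.0, 0.4, 0.2]
opening: 0.001
finger_force: 0.0
```

```bash
python3 -m crank '[[[-12,-550,0],0,255],[[-12,-550,0],0,255],[[-12,-550,0],0,255],[[-12,-550,0],0,255],[[-12,-550,0],0,255],[[-12,-550,0],0,255],[[-12,-550,0],0,255],[[-12,-550,0],0,255],[[-12,-550,0],0,255],[[-12,-550,0],0,255]]'; python3 -m crank '[[[0,-2,50],0,255],[[0,-2,100],0,255],[[0,-2,100],0,255]]'
python3 - <<'E'
from h import *
import cv2
cv2.imwrite("pics/side1.png",cv2.resize(read_camera("side")["frame"][100:400,160:480],(640,600)))
E
```

```text
time: 2.15
eef_pos: [0.477, -0.1671, 0.2314]
tcp_rot: [-0.047, 0.999, 0.0, 0.0]
contact_force: [1.1, -0.4, -1.5]
opening: 0.003
finger_force: 0.0
time: 2.45
eef_pos: [0.472, -0.1648, 0.1237]
tcp_rot: [-0.047, 0.999, 0.005, -0.007]
contact_force: [-0.8, 0.3, -0.6]
opening: -0.002
finger_force: 0.0
```

View pics/side1.png

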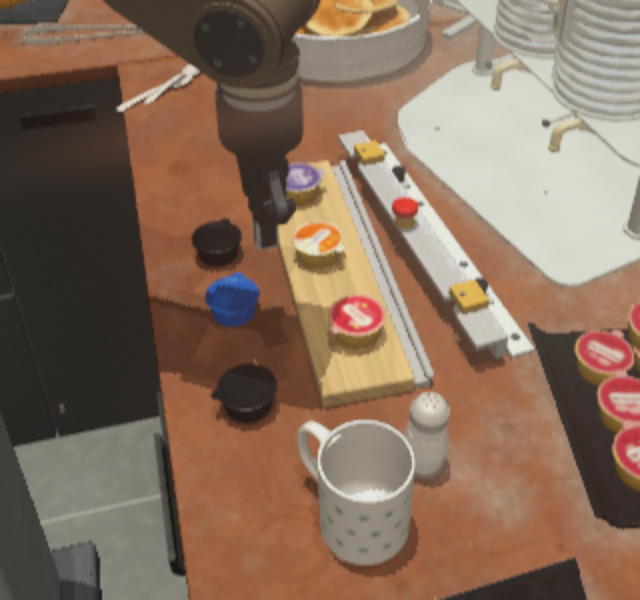

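The crop shows the shut gripper at (265,230), left of the board. The lane before the board's right end is free, and the mug handle sits at (312,440).

```bash
python3 -m crank '[[[0,-50,0],0,255],[[0,-53,0],0,255],[[0,-53,40],0,255],[[0,-53,40],0,255],[[0,-53,40],0,255],[[0,-53,40],0,255]]'
```

```text
time: 3.1
eef_pos: [0.4832, -0.2216, 0.094]
tcp_rot: [-0.047, 0.999, -0.001, 0.002]
contact_force: [0.8, 1.2, 0.5]
opening: -0.001
finger_force: 0.0
```

```bash
python3 -m crank '[[[4,0,40],0,255],[[4,1,70],0,255],[[4,1,82],0,255],[[4,1,85],0,255],[[4,1,85],0,255],[[4,1,85],0,255]]'; python3 -m crank '[[[-2,0,0],0,255],[[-4,0,0],0,255],[[-6,0,0],0,255],[[-6,0,0],0,255]]';python3 -m crank '[[[-1,0,0],0,255],[[-2,0,0],0,255],[[-3,0,0],0,255],[[-4,0,0],0,255]]';python3 -m crank '[[[-1,0,0],0,255],[[-2,0,0],0,255],[[-3,0,0],0,255],[[-4,0,0],0,255]]'
```

```text
time: 3.7
eef_pos: [0.4791, -0.2218, 0.0083]
tcp_rot: [-0.046, 0.999, -0.001, 0.001]
contact_force: [0.7, -0.4, 0.3]
opening: -0.002
finger_force: 0.0
time: 4.1
eef_pos: [0.484, -0.2204, 0.0067]
tcp_rot: [-0.046, 0.999, -0.0, 0.0]
contact_force: [-0.8, -0.3, 0.2]
opening: 0.006
finger_force: 0.0
time: 4.5
eef_pos: [0.4876, -0.2199, 0.0063]
tcp_rot: [-0.046, 0.999, 0.0, -0.0]
contact_force: [0.5, 0.6, 0.8]
opening: 0.001
finger_force: 0.0
time: 4.9
eef_pos: [0.4913, -0.2196, 0.0062]
tcp_rot: [-0.046, 0.999, 0.0, -0.0]
contact_force: [-1.9, -0.7, -0.2]
opening: 0.002
finger_force: 0.9
```

```bash
python3 -m crank '[[[-1.5,0,0],0,255],[[-3,0,0],0,255],[[-4.5,0,0],0,255],[[-6,0,0],0,255],[[-7.5,0,0],0,255],[[-9,0,0],0,255],[[-10.5,0,0],0,255],[[-12,0,0],0,255]]'; python3 -m crank '[[[-1.5,0,0],0,255],[[-3,0,0],0,255],[[-4.5,0,0],0,255],[[-6,0,0],0,255],[[-7.5,0,0],0,255],[[-9,0,0],0,255],[[-10.5,0,0],0,255],[[-12,0,0],0,255]]';python3 - <<'E'
from h import *
from fit import edge
F,P=cloud("side")
k,Q=edge(P,.017,.028,-.25,.09,.48,.60,-1); print("board front",k.round(4))
k,Q=edge(P,.014,.026,-.25,.09,.56,.64,1); print("board rear",k.round(4))
E
```

```text
time: 5.7
eef_pos: [0.5036, -0.2184, 0.0063]
tcp_rot: [-0.046, 0.999, -0.0, -0.0]
contact_force: [-1.3, -1.1, -0.9]
opening: 0.001
finger_force: 0.9
time: 6.5
eef_pos: [0.5155, -0.2173, 0.0063]
tcp_rot: [-0.046, 0.999, -0.0, 0.0]
contact_force: [-0.8, -0.0, 0.6]
opening: -0.005
finger_force: 0.9
board front [0.5108 0.6364]
board rear [-0.0657  0.6239]
```

```bash
python3 -m crank '[[[-1.5,0,0],0,255],[[-3,0,0],0,255],[[-4.5,0,0],0,255],[[-6,0,0],0,255],[[-7.5,0,0],0,255],[[-9,0,0],0,255],[[-10.5,0,0],0,255],[[-12,0,0],0,255],[[-13.5,0,0],0,255],[[-15,0,0],0,255]]'; python3 -m crank '[[[15,0,0],0,255],[[30,0,0],0,255],[[35,0,-30],0,255],[[35,0,-70],0,255],[[35,40,-80],0,255],[[35,90,-80],0,255],[[35,140,-80],0,255],[[35,190,-80],0,255],[[35,240,-80],0,255],[[35,270,-80],0,255]]'; python3 -m crank '[[[0,0,0],0,255],[[0,0,0],0,255],[[0,0,0],0,255]]';python3 - <<'E'
from h import *
from fit import edge
F,P=cloud("side")
k,Q=edge(P,.017,.028,-.25,.04,.48,.60,-1); print("board front",k.round(4))
k,Q=edge(P,.014,.026,-.25,.09,.56,.65,1); print("board rear",k.round(4))
cv2.imwrite("pics/side2.png",cv2.resize(F[100:400,160:480],(640,600)))
E
```

```text
time: 7.55
eef_pos: [0.5305, -0.216, 0.0063]
tcp_rot: [-0.046, 0.999, -0.0, 0.0]
contact_force: [-2.1, -1.2, 0.1]
opening: 0.005
finger_force: 1.0
time: 8.55
eef_pos: [0.4703, 0.053, 0.0867]
tcp_rot: [-0.047, 0.999, 0.001, 0.001]
contact_force: [1.2, -0.5, -0.3]
opening: -0.001
finger_force: 0.0
time: 8.85
eef_pos: [0.4713, 0.0491, 0.0866]
tcp_rot: [-0.046, 0.999, -0.0, 0.001]
contact_force: [-0.3, -0.2, -0.1]
opening: 0.001
finger_force: 0.0
board front [-0.1348  0.5132]
board rear [-0.1237  0.6251]
```

View pics/side2.png

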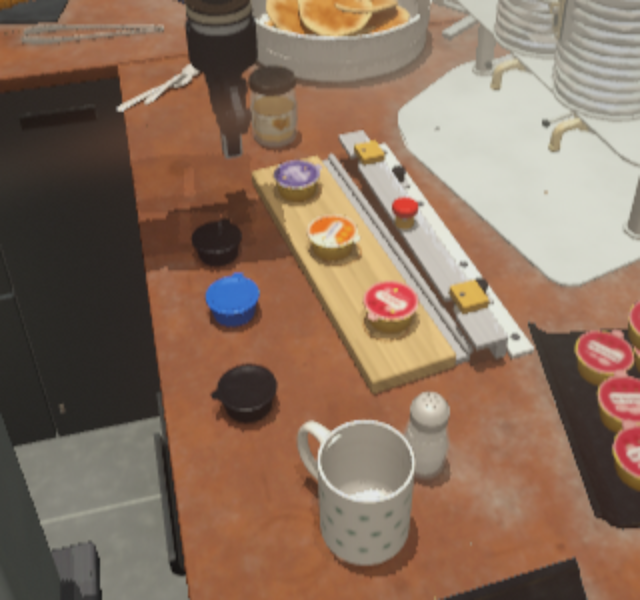

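The board is now slightly over-turned with its right end leading, the cups are standing and the lane at the left end is free. Next is the left push.

```bash
python3 -m crank '[[[-3,5,40],0,255],[[-3,5,70],0,255],[[-3,5,80],0,255],[[-3,5,80],0,255],[[-8,5,80],0,255],[[-13,5,80],0,255],[[-15,5,80],0,255],[[-16.5,5,80],0,255],[[-18,5,80],0,255]]'; python3 -m crank '[[[-1.5,0,0],0,255],[[-3,0,0],0,255],[[-4.5,0,0],0,255],[[-6,0,0],0,255],[[-7.5,0,0],0,255],[[-9,0,0],0,255],[[-10.5,0,0],0,255],[[-12,0,0],0,255]]'; python3 -m crank '[[[-1.5,0,0],0,255],[[-3,0,0],0,255],[[-4.5,0,0],0,255],[[-6,0,0],0,255]]'
python3 - <<'E'
from h import *
from fit import edge
F,P=cloud("side")
k,Q=edge(P,.014,.026,-.25,.09,.56,.67,1); print("board rear",k.round(4))
E
```

```text
time: 9.8
eef_pos: [0.4886, 0.0564, 0.0069]
tcp_rot: [-0.046, 0.999, -0.0, 0.0]
contact_force: [-0.5, -0.5, 0.0]
opening: 0.004
finger_force: 0.0
time: 10.6
eef_pos: [0.4998, 0.0575, 0.0061]
tcp_rot: [-0.046, 0.999, 0.0, -0.0]
contact_force: [-1.0, 1.5, -0.6]
opening: -0.001
finger_force: 0.8
time: 11.0
eef_pos: [0.5061, 0.058, 0.0063]
tcp_rot: [-0.046, 0.999, 0.0, -0.0]
contact_force: [-2.6, 0.9, -0.2]
opening: 0.002
finger_force: 0.8
board rear [-0.0862  0.6341]
```

```bash
python3 -m crank '[[[-1,0,0],0,255],[[-2,0,0],0,255],[[-3,0,0],0,255],[[-4,0,0],0,255],[[-5,0,0],0,255],[[-6,0,0],0,255],[[-7,0,0],0,255]]'; python3 -m crank '[[[-1,0,0],0,255],[[-2,0,0],0,255]]'; python3 -m crank '[[[15,0,0],0,255],[[30,0,0],0,255],[[40,0,-30],0,255],[[40,0,-70],0,255],[[40,-40,-80],0,255],[[40,-90,-80],0,255],[[40,-140,-80],0,255],[[40,-190,-80],0,255],[[40,-240,-80],0,255],[[40,-270,-80],0,255]]'; python3 -m crank '[[[0,0,0],0,255],[[0,0,0],0,255],[[0,0,0],0,255]]'
```

```text
time: 11.75
eef_pos: [0.5127, 0.0586, 0.0063]
tcp_rot: [-0.046, 0.999, 0.0, -0.001]
contact_force: [-4.2, 0.0, 1.9]
opening: -0.001
finger_force: 2.2
time: 11.95
eef_pos: [0.513, 0.0586, 0.0058]
tcp_rot: [-0.046, 0.999, -0.0, -0.003]
contact_force: [-7.5, -0.0, 3.4]
opening: -0.002
finger_force: 4.1
time: 12.95
eef_pos: [0.5014, -0.2184, 0.0875]
tcp_rot: [-0.045, 0.999, -0.002, 0.002]
contact_force: [1.4, -0.3, -0.4]
opening: -0.002
finger_force: 0.0
time: 13.25
eef_pos: [0.5, -0.2129, 0.0861]
tcp_rot: [-0.046, 0.999, 0.0, 0.0]
contact_force: [-0.1, 0.3, -0.5]
opening: -0.002
finger_force: 0.0
```

```bash
python3 -m crank '[[[0,-5,40],0,255],[[0,-5,70],0,255],[[0,-5,80],0,255],[[0,-5,80],0,255],[[-5,-5,80],0,255],[[-10,-5,80],0,255],[[-15,-5,80],0,255],[[-18,-5,80],0,255],[[-19.5,-5,80],0,255],[[-21,-5,80],0,255]]'; python3 -m crank '[[[-1.5,0,0],0,255],[[-3,0,0],0,255],[[-4.5,0,0],0,255],[[-6,0,0],0,255]]'; python3 -m crank '[[[-1.5,0,0],0,255],[[-3,0,0],0,255],[[-4,0,0],0,255],[[-5,0,0],0,255]]'
```

```text
time: 14.25
eef_pos: [0.5216, -0.2168, 0.0065]
tcp_rot: [-0.046, 0.999, -0.0, 0.0]
contact_force: [-0.4, 0.4, 0.1]
opening: -0.001
finger_force: 0.0
time: 14.65
eef_pos: [0.5274, -0.2162, 0.0063]
tcp_rot: [-0.046, 0.999, 0.0, -0.0]
contact_force: [0.5, 0.2, 0.3]
opening: -0.0
finger_force: 0.0
time: 15.05
eef_pos: [0.5321, -0.2159, 0.0062]
tcp_rot: [-0.046, 0.999, -0.0, -0.0]
contact_force: [-1.0, -1.2, 0.8]
opening: 0.001
finger_force: 1.0
```

```bash
for i in 1; do python3 -m crank '[[[-1,0,0],0,255],[[-2,0,0],0,255],[[-3,0,0],0,255],[[-4,0,0],0,255],[[-5,0,0],0,255]]'|grep -E "eef|contact"; python3 -m crank '[[[-1,0,0],0,255],[[-2,0,0],0,255]]'|grep -E "eef|contact"; python3 -m crank '[[[-1,0,0],0,255]]'|grep -E "eef|contact";python3 -m crank '[[[-1,0,0],0,255]]'|grep -E "eef|contact"; done
```

```text
eef_pos: [0.5373, -0.2152, 0.0062]
contact_force: [-1.8, -1.6, -0.9]
eef_pos: [0.5384, -0.2151, 0.0062]
contact_force: [-7.5, -1.9, 2.7]
eef_pos: [0.5385, -0.2151, 0.0062]
contact_force: [-9.7, -3.4, 4.4]
eef_pos: [0.539, -0.2151, 0.0061]
contact_force: [-10.5, -2.4, 4.8]
```

```bash
cat > ok.py <<'E'
import sys,numpy as np
from plant import get_state
s=get_state(); f=s["contact_force"]; print(s["eef_pos"].round(4),f.round(1)); sys.exit(bool(np.hypot(*f[:2])>float(sys.argv[1])))
E
python3 -m crank '[[[-1,0,0],0,255]]'>/dev/null; python3 ok.py 15 && python3 -m crank '[[[-1,0,0],0,255]]'>/dev/null; python3 ok.py 15 && python3 -m crank '[[[-1,0,0],0,255]]'>/dev/null; python3 ok.py 15 && python3 -m crank '[[[-1,0,0],0,255]]'>/dev/null; python3 ok.py 15
```

```text
[ 0.54   -0.2152  0.0061] [-9.6 -4.4  3.9]
[ 0.5413 -0.2152  0.0061] [-8.1 -3.5  2.4]
[ 0.5427 -0.2152  0.0061] [-6.1 -3.8  1.6]
[ 0.544  -0.2152  0.0061] [-5.6 -3.5  1.5]
```

```bash
python3 -m crank '[[[-1,0,0],0,255]]'>/dev/null; python3 ok.py 11 && python3 -m crank '[[[-1,0,0],0,255]]'>/dev/null; python3 ok.py 11 && python3 -m crank '[[[-1,0,0],0,255]]'>/dev/null; python3 ok.py 11 && python3 -m crank '[[[-1,0,0],0,255]]'>/dev/null; python3 ok.py 11&& python3 -m crank '[[[-1,0,0],0,255]]'>/dev/null; python3 ok.py 11&& python3 -m crank '[[[-1,0,0],0,255]]'>/dev/null; python3 ok.py 11&& python3 -m crank '[[[-1,0,0],0,255]]'>/dev/null; python3 ok.py 11
```

```text
[ 0.5452 -0.215   0.0061] [-5.1 -2.8  1.3]
[ 0.5464 -0.2148  0.006 ] [-3.9 -2.5 -0.7]
[ 0.5478 -0.2145  0.006 ] [-3.1 -1.8  0.5]
[ 0.5488 -0.2142  0.0061] [-6.  -3.4  0.3]
[ 0.5489 -0.2142  0.006 ] [-8.8 -4.1  2.3]
[ 0.549  -0.2142  0.006 ] [-11.3  -4.1   5.5]
[ 0.549  -0.2142  0.006 ] [-11.3  -4.1   5.5]
```

Right end: the force peaked at about 10.5 N, fell off, and now stands firm at x = 0.549. Now the left end.

```bash
python3 -m crank '[[[15,0,0],0,255],[[35,0,0],0,255],[[50,0,-30],0,255],[[60,0,-70],0,255],[[65,40,-80],0,255],[[65,90,-80],0,255],[[65,140,-80],0,255],[[65,190,-80],0,255],[[65,240,-80],0,255],[[65,270,-80],0,255]]'>/dev/null; python3 -m crank '[[[0,0,0],0,255],[[0,0,0],0,255],[[0,0,0],0,255]]'
python3 - <<'E'
from h import *
from fit import edge
F,P=cloud("side")
k,Q=edge(P,.017,.028,-.25,.04,.48,.60,-1); print("board front",k.round(4))
E
```

```text
time: 18.25
eef_pos: [0.4625, 0.0484, 0.0868]
tcp_rot: [-0.046, 0.999, 0.0, 0.001]
contact_force: [0.3, 1.3, -0.9]
opening: -0.001
finger_force: 0.0
board front [-0.1303  0.5323]
```

```bash
python3 -m crank '[[[-13,9,40],0,255],[[-13,9,70],0,255],[[-13,9,80],0,255],[[-13,9,80],0,255],[[-20,9,80],0,255],[[-30,9,80],0,255],[[-36,9,80],0,255],[[-40,9,80],0,255],[[-41.5,9,80],0,255],[[-43,9,80],0,255]]'>/dev/null; python3 ok.py 11 && python3 -m crank '[[[-1.5,0,0],0,255],[[-3,0,0],0,255],[[-4,0,0],0,255]]'>/dev/null; python3 ok.py 11&& python3 -m crank '[[[-1,0,0],0,255],[[-2,0,0],0,255]]'>/dev/null; python3 ok.py 11&& python3 -m crank '[[[-1,0,0],0,255],[[-2,0,0],0,255]]'>/dev/null; python3 ok.py 11&& python3 -m crank '[[[-1,0,0],0,255],[[-2,0,0],0,255]]'>/dev/null; python3 ok.py 11
```

```text
[0.5038 0.0619 0.0065] [-0.1  0.2 -0.7]
[0.5076 0.0622 0.0063] [-0.3  0.3  0.4]
[0.5096 0.0623 0.0063] [-0.1  0.1 -0.3]
[0.5117 0.0625 0.0063] [ 0.4 -0.5 -0.1]
[0.5121 0.0627 0.0059] [-4.3  0.1  2.9]
```

```bash
python3 ok.py 13 && python3 -m crank '[[[-1,0,0],0,255]]'>/dev/null; python3 ok.py 13&& python3 -m crank '[[[-1,0,0],0,255]]'>/dev/null; python3 ok.py 13&& python3 -m crank '[[[-1,0,0],0,255]]'>/dev/null; python3 ok.py 13&& python3 -m crank '[[[-1,0,0],0,255]]'>/dev/null; python3 ok.py 13&& python3 -m crank '[[[-1,0,0],0,255]]'>/dev/null; python3 ok.py 13&& python3 -m crank '[[[-1,0,0],0,255]]'>/dev/null; python3 ok.py 13
```

```text
[0.5121 0.0627 0.0059] [-4.3  0.1  2.9]
[0.5123 0.0629 0.0056] [-7.4 -1.   3.9]
[0.5124 0.063  0.0053] [-8.7 -1.7  4.7]
[0.5128 0.0632 0.0051] [-9.5 -0.6  3.9]
[0.5135 0.0635 0.0049] [-9.5  0.8  3.2]
[0.5144 0.0638 0.0049] [-8.   0.5  3.3]
[0.5155 0.0641 0.0048] [-6.5  2.   2.7]
```

```bash
python3 ok.py 11 && python3 -m crank '[[[-1,0,0],0,255],[[-2,0,0],0,255],[[-3,0,0],0,255],[[-4,0,0],0,255]]'>/dev/null; python3 ok.py 11&& python3 -m crank '[[[-1,0,0],0,255],[[-2,0,0],0,255]]'>/dev/null; python3 ok.py 11&& python3 -m crank '[[[-1,0,0],0,255]]'>/dev/null; python3 ok.py 11&& python3 -m crank '[[[-1,0,0],0,255]]'>/dev/null; python3 ok.py 11&& python3 -m crank '[[[-1,0,0],0,255]]'>/dev/null; python3 ok.py 11&& python3 -m crank '[[[-1,0,0],0,255]]'>/dev/null; python3 ok.py 11&& python3 -m crank '[[[-1,0,0],0,255]]'>/dev/null; python3 ok.py 11&& python3 -m crank '[[[-1,0,0],0,255]]'>/dev/null; python3 ok.py 11
```

```text
[0.5155 0.0641 0.0048] [-6.5  2.   2.7]
[0.5214 0.0642 0.0051] [-3.   0.4 -1.2]
[0.5251 0.0638 0.0061] [-5.8  0.7  0.6]
[0.525  0.0638 0.0061] [-8.3 -0.3  4.3]
[0.5251 0.0638 0.0059] [-11.3  -0.    5.7]
[0.5251 0.0638 0.0059] [-11.3  -0.    5.7]
[0.5251 0.0638 0.0059] [-11.3  -0.    5.7]
[0.5251 0.0638 0.0059] [-11.3  -0.    5.7]
[0.5251 0.0638 0.0059] [-11.3  -0.    5.7]
```

Left is home too, firm at x = 0.525. I'll test the right end again.

```bash
python3 -m crank '[[[15,0,0],0,255],[[30,0,0],0,255],[[40,0,-30],0,255],[[40,0,-70],0,255],[[35,-40,-80],0,255],[[35,-90,-80],0,255],[[35,-140,-80],0,255],[[35,-190,-80],0,255],[[35,-240,-80],0,255],[[35,-280,-80],0,255]]'>/dev/null; python3 -m crank '[[[0,0,0],0,255],[[0,0,0],0,255],[[0,0,0],0,255]]'
python3 - <<'E'
from h import *
from fit import edge
F,P=cloud("side")
k,Q=edge(P,.017,.028,-.17,.09,.48,.60,-1); print("board front",k.round(4))
k,Q=edge(P,.031,.043,-.25,.12,.60,.75,-1); print("lip front",k.round(4))
E
```

```text
time: 22.9
eef_pos: [0.5188, -0.2175, 0.0865]
tcp_rot: [-0.046, 0.999, -0.0, 0.0]
contact_force: [0.0, -0.1, 0.0]
opening: 0.003
finger_force: 0.0
board front [0.3364 0.6087]
lip front [-0.0916  0.6329]
```

```bash
python3 -m crank '[[[0,0,40],0,255],[[0,0,70],0,255],[[0,0,80],0,255],[[0,0,80],0,255],[[-8,0,80],0,255],[[-16,0,80],0,255],[[-20,0,80],0,255],[[-22,0,80],0,255],[[-23.5,0,80],0,255],[[-25,0,80],0,255]]'>/dev/null; python3 ok.py 11 && python3 -m crank '[[[-1,0,0],0,255],[[-2,0,0],0,255]]'>/dev/null; python3 ok.py 11&& python3 -m crank '[[[-1,0,0],0,255],[[-2,0,0],0,255]]'>/dev/null; python3 ok.py 11&& python3 -m crank '[[[-1,0,0],0,255]]'>/dev/null; python3 ok.py 11&& python3 -m crank '[[[-1,0,0],0,255]]'>/dev/null; python3 ok.py 11&& python3 -m crank '[[[-1,0,0],0,255]]'>/dev/null; python3 ok.py 11&& python3 -m crank '[[[-1,0,0],0,255]]'>/dev/null; python3 ok.py 11&& python3 -m crank '[[[-1,0,0],0,255]]'>/dev/null; python3 ok.py 11&& python3 -m crank '[[[-1,0,0],0,255]]'>/dev/null; python3 ok.py 11
```

```text
[ 0.5435 -0.2158  0.0065] [ 0.7 -0.4  0.2]
[ 0.5453 -0.2156  0.0062] [-0.8 -0.5 -0.5]
[ 0.5473 -0.2154  0.0063] [ 0.7  0.9 -0. ]
[ 0.5484 -0.2153  0.0063] [-0.7 -0.1 -0.3]
[ 0.5494 -0.2152  0.0063] [ 0.2 -1.1  0.3]
[ 0.5505 -0.2151  0.0063] [-0.3 -0.7  0.1]
[ 0.5508 -0.215   0.0062] [-3.2 -1.7  2.3]
[ 0.5508 -0.2149  0.006 ] [-7.  -1.4  4.1]
[ 0.5508 -0.2148  0.0058] [-11.4  -2.    5.1]
```

The right end stands at 0.5508. The line between the two end contacts has slope -0.092, the same as the rail, so the board is fully home. Next is the knob, at about (0.647, -0.073).

```bash
python3 -m crank '[[[15,0,0],0,255],[[20,0,-30],0,255],[[20,0,-75],0,255],[[20,0,-115],0,255],[[-20,30,-115],0,255],[[-50,65,-115],0,255],[[-80,100,-115],0,255],[[-108,133,-115],0,255],[[-108,133,-115],0,255],[[-108,133,-115],0,255]]'>/dev/null; python3 -m crank '[[[0,0,0],0,255],[[0,0,0],0,255],[[0,0,0],0,255]]'
python3 - <<'E'
from h import *
F,P=cloud("side"); G=read_camera("scene")["frame"]
cv2.imwrite("pics/side3.png",np.hstack([cv2.resize(F[120:320,200:440],(480,400)),cv2.resize(G[170:270,240:320],(320,400))]))
m=(P[...,2]>.055)&(P[...,2]<.075)&(abs(P[...,0]-.65)<.03)&(abs(P[...,1]+.08)<.03); q=P[m]; print("knob",q.mean(0).round(4),len(q))
E
```

```text
time: 26.25
eef_pos: [0.6482, -0.0736, 0.1214]
tcp_rot: [-0.045, 0.999, -0.0, -0.0]
contact_force: [0.8, -0.3, 0.4]
opening: -0.002
finger_force: 0.0
knob [ 0.6467 -0.0751  0.0653] 116
```

View pics/side3.png

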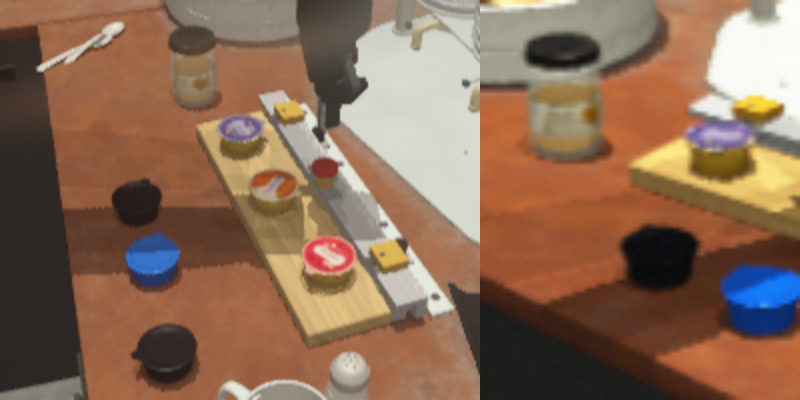

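The board is docked flush, all three cups are upright, and the tool is above the knob at (325,170). Pressing down now.

```bash
python3 -m crank '[[[0,0,25],0,255],[[0,0,45],0,255],[[0,0,50],0,255],[[0,0,53],0,255],[[0,0,55],0,255],[[0,0,55],0,255]]'>/dev/null; python3 ok.py 15 && python3 -m crank '[[[0,0,1],0,255],[[0,0,2],0,255],[[0,0,3],0,255],[[0,0,4],0,255]]'>/dev/null; python3 ok.py 15&& python3 -m crank '[[[0,0,1],0,255],[[0,0,2],0,255]]'>/dev/null; python3 ok.py 15&& python3 -m crank '[[[0,0,1],0,255],[[0,0,2],0,255]]'>/dev/null; python3 ok.py 15
```

```text
[ 0.6493 -0.0727  0.0673] [0.2 0.1 0.4]
[ 0.6494 -0.0727  0.0633] [ 0.6 -0.4  3.2]
[ 0.6494 -0.0727  0.0608] [1.2 0.  2.2]
[ 0.6493 -0.0726  0.0586] [ 1.5 -0.2  2.5]
```

```bash
python3 -m crank '[[[0,0,1],0,255],[[0,0,1],0,255]]'>/dev/null; python3 ok.py 15; python3 -m crank '[[[0,0,2],0,255],[[0,0,2],0,255]]'>/dev/null; python3 ok.py 15;  python3 -m crank '[[[0,0,2],0,255],[[0,0,2],0,255]]'>/dev/null; python3 ok.py 15
```

```text
[ 0.6494 -0.0727  0.0586] [ 0.5 -0.2  6.4]
[ 0.6495 -0.0727  0.0585] [-2.7  0.8 14. ]
[ 0.6497 -0.0728  0.0584] [-7.1  1.2 20.9]
```

Firm stop at z = 0.0584, nearly the full 8 mm of travel. I'll lift off and check.

```bash
python3 -m crank '[[[0,0,-6],0,255],[[0,0,-30],0,255],[[0,0,-80],0,255],[[0,0,-130],0,255],[[50,0,-150],0,255],[[100,0,-150],0,255],[[130,50,-150],0,255],[[130,100,-150],0,255],[[130,150,-150],0,255],[[130,200,-150],0,255]]'>/dev/null; python3 -m crank '[[[0,0,0],0,255],[[0,0,0],0,255],[[0,0,0],0,255],[[0,0,0],0,255]]'
python3 - <<'E'
from h import *
from fit import edge
F,P=cloud("side")
k,Q=edge(P,.017,.028,-.25,.06,.48,.60,-1); print("board front",k.round(4))
m=(P[...,2]>.045)&(P[...,2]<.075)&(abs(P[...,0]-.65)<.02)&(abs(P[...,1]+.075)<.02); q=P[m]; print("knob top",np.percentile(q[:,2],[50,90,98]).round(4))
P0=np.load("side.npy"); q=P0[(P0[...,2]>.045)&(P0[...,2]<.075)&(abs(P0[...,0]-.65)<.02)&(abs(P0[...,1]+.075)<.02)]; print("before",np.percentile(q[:,2],[50,90,98]).round(4))
cv2.imwrite("pics/side4.png",cv2.resize(F[100:400,160:480],(640,600)))
E
```

```text
time: 29.75
eef_pos: [0.5016, 0.1048, 0.2027]
tcp_rot: [-0.045, 0.999, -0.0, -0.001]
contact_force: [0.5, 0.8, 0.2]
opening: -0.006
finger_force: 0.0
board front [-0.0937  0.5424]
knob top [0.0586 0.0604 0.0612]
before [0.0658 0.0686 0.0695]
```

View pics/side4.png

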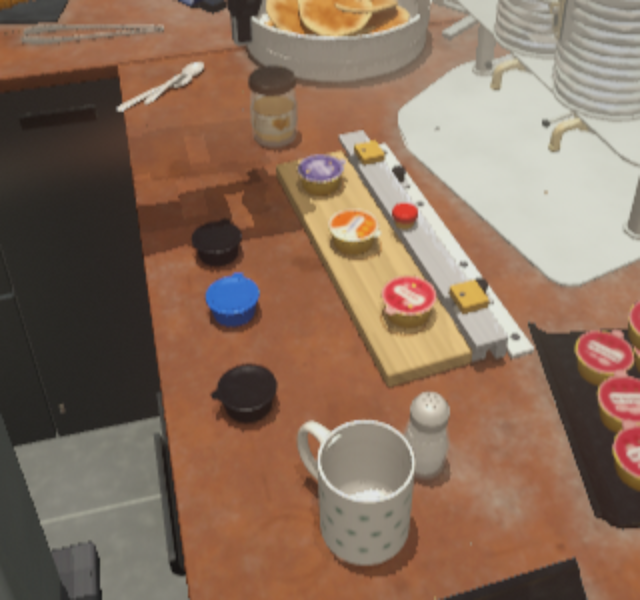

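The knob at (405,213) is down, the board lies flush, the cups are upright and the bystanders haven't moved. One last check of the position along the rail before handing in.

Run:
```python
from h import *
F,P=cloud("side"); t=np.array([-.0914,.9958]); n=np.array([.9958,.0914]); o=np.array([.6635,-.0635])
q=P[...,:2]-o; a=q@n; b=q@t; z=P[...,2]
m=(z>.016)&(z<.028)&(a>-.112)&(a<-.03); h=b[m&(abs(b)<.24)]; print("board ends",np.percentile(h,[.3,1,99,99.7]).round(4))
m=(z>.031)&(z<.043)&(a>-.022)&(a<.01); h=b[m&(abs(b)<.24)]; print("rail ends",np.percentile(h,[.3,1,99,99.7]).round(4))
```

```text
board ends [-0.1973 -0.1965  0.1731  0.1801]
rail ends [-0.2059 -0.2055  0.1885  0.1916]
```

```bash
python3 -c "
from plant import ctrl
print(ctrl.sign_off())"
```

```text
the job is handed in; nothing more can be done
None
```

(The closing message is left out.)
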